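Slide a drawer box over the sill into the clamping bay

ROBOT

A 6-joint arm with a two-finger parallel gripper is mounted at the origin on the work surface. World frame = base frame: x ahead of the robot, y to its left, z up, the work surface at z = 0. Lengths are in m, angles in rad, forces in N, time in s.
With the tool pointing down it reaches from about 0.35 to 0.975 m from the base axis. Payload 17.4 kg.
Tool frame: the origin (TCP) lies at the very end of the fingers, on their centre line; the grasp point (between the pads) lies manip.tcp_to_grasp behind it (manip.tcp_to_grasp is the distance from the TCP to the grasp point, in m); z points along the fingers, y is the line along which they close (so a half turn about z gives the same grasp; the last joint's range is limited). The gripper opens to 85 mm and grips with 20 to 120 N. Pads are 22 mm wide; open, the fingers measure 114 mm over their backs; the gripper's body (76 mm by 85 mm) begins 54 mm behind the grasp point. The pads swing forward as they close: fully open they stand 13 mm farther back than shut.
Start: joints at [-1.338, 0.116, 1.442, -0, 1.584, -0.038], TCP at [0.181, -0.65, 0.231] pointing down, gripper open.
Joint ranges: [-2.83, 2.83], [-0.83, 2.19], [0.07, 2.5], [-1.14, 4.28], [0.01, 3], [-2.97, 2.97]. Speed limits (rad/s): [1.89, 1.89, 2.22, 3.14, 3.14, 3.14].

INTERFACE

Orientations are given as a unit quaternion [w, x, y, z].
In Python, from cell import manip gives the robot as it stands.
- The arm moves only by the tool play_rows, never from a script. Its argument "targets" is a list of rows, each an object of numbers: "dx", "dy", "dz": the shift along the world's x, y, z in units of 40 mm (1.0 is 40 mm); "rx", "ry", "rz": the turn, a rotation vector about the world's x, y, z in units of 5 degrees (1.0 is 5 degrees); "claw": the finger opening in mm, from 0 to 85.4. In form: [{"dx": .., "dy": .., "dz": .., "rx": .., "ry": .., "rz": .., "claw": ..}, ...]. A call has 1 to 12 rows; each row shifts and turns the commanded pose from where the row before left it; what a row does not reach is not made up. A row lasts 1/8 s, in which the tool goes at most 62.5 mm and 10.7 degrees, less where a joint would pass 70% of its speed; a pose out of reach is approached as far as the arm can. A call is refused whole if a number of a shift passes 1 or a number of a turn 1, either way. A call with a gripper value outside its range is refused whole. The fingers move at their own pace and stop on an object; "force" is the grip in N (left out, the last holds). Time passes only in rows, so rows that do not move let the fingers close. It gives the time, the measured TCP pose, the force, the opening and the grip force at its end, in the units of the state.
- manip.state(): the state, without advancing time (a new reading comes with each control period).
- manip.read_camera(name): name is "scene" or "top" or "wrist"; returns (picture, depth): 384x512x3 uint8, blue, green, red; 384x512 float32, m along the optical axis (not along the pixel's ray), 0 where there is no reading.
- manip.camera_info(name): a dict with "K" (3x3 intrinsics, pixels), "T" (4x4, takes a point from camera to world coordinates); the wrist camera has in their place "hand_eye" (4x4, takes a point from camera to tool coordinates, whose origin is the TCP and whose axes are the flange's). Camera axes: x right, y down, z forward; pixel columns grow to the right and rows downward; lengths in m; the calibration is good to about 2 mm. A picture is of the moment at which its call begins: read the wrist's pose just before it. camera_info takes no time and is no camera call.
- manip.close_job(): hands the job in; it is judged then, once.
The state is a dict: "time": time; "joints": joint angles; "joint_vel": joint speeds; "joint_torque": joint torques, N m; "ee_pos": TCP position; "ee_rot": TCP orientation; "force": force on the tool from outside, world axes, zero at the start; "wrist_torque": the same for the moment, N m; "width": finger opening in m; "finger_force": force on a finger pad.
Only numpy, scipy, OpenCV 4.12 (cv2) and the standard library are available. Lean on these libraries where they do the work, as an engineer would, in place of code of your own. Each camera call takes 0.05 s, during which the arm holds its last target. There are 200 camera calls.

TASK

Put the empty plywood drawer box into the wooden clamping bay: raise only its leading edge onto the bay's sill, with its rear edge still down on the bench, then slide it on over the sill until it has dropped flat on the bay's floor between the cheeks; never carry the whole box. Then swing the keeper bar fully across behind the box. Leave everything else on the bench where it is.

Things in the scene. Friction and masses are not known exactly. Their poses are not given: they have to be found in the camera images.
- box: The drawer box: open-topped, plain plywood, 160 mm long (its x) x 130 wide (y) x 65 high, floor 8 mm thick, walls 12 mm, about 0.45 kg. Origin: centre of its underside; z up. Its +x end is the leading end, towards the bay.
- box_front (a point): Middle of the bottom edge of the box's leading (+x) end.
- box_rear (a point): Middle of the bottom edge of the box's rear (-x) end.
- bay: The wooden clamping bay, fixed. The box goes in along its +x. Origin: on the bench top under the centre of the seated box; z up. Its floor is 6 mm above the bench. Back fence: inner face at x = 82 mm. Cheeks: inner faces at y = +-71 mm, flaring at the mouth to about +-83. Fence and cheeks are 40 mm high. Seated, the box is parallel to the bay, its origin at x 0 +-3, y 0 +-6, z 6 mm.
- sill (a point): Middle of the top of the sill, a bar across the bay's mouth: bay frame (-93, 0, 18) mm. The sill is 18 mm above the bench, 20 mm wide (bay x -103 to -83 mm), square-edged.
- keeper (a joint): Angle of the keeper, a dark wooden bar on a vertical pivot. 0 = shut (at its stop): it lies over the sill along the bay's +y, behind the seated box. It grows as it opens: at angle a it points from the pivot along (-sin a, cos a) in the bay's x, y; pi/2 is straight out of the mouth. Light friction (about 1 N at its end); it stays where it is left. Starts at 2.0 to 2.3.
- keeper_pivot (a point): The keeper's pivot, over the sill's end: bay frame (-93, -102, 32) mm. The bar is 14 mm thick, 24 to 40 mm above the bench, and reaches 102 mm from the pivot.
- keeper_pin (a point): Half-way up the upright pin on the keeper, 12 mm across, from 40 to 72 mm above the bench, 85 mm from the pivot. The keeper can be pushed on its side or by this pin.
- glue: Bystander, to be left alone: white glue bottle, 56 mm across, 150 tall, standing. Origin on its underside.
- jar: Bystander, to be left alone: jar of screws, 60 mm across, 70 tall, standing. Origin on its underside.
- offcut: Bystander, to be left alone: plywood offcut, 110 x 45 x 30 mm, lying. Origin on its underside.
- screwdriver: Bystander, to be left alone: screwdriver, lying. Origin on its underside.
- square: Bystander, to be left alone: try square, 100 mm stock, 140 mm blade, lying. Origin on its underside.
- nailer: Bystander, to be left alone: brad nailer, green and black, about 200 x 170 x 50 mm, lying. Origin on its underside.
- hammer: Bystander, to be left alone: hammer, lying. Origin on its underside.
Things that resemble listed ones, but are neither listed nor needed, are in the scene too. Leave any red look-alike of the box alone.

How it is judged:
By the outcome, as a careful person would: the job done as asked, in the order asked, and still so for the second after the job is handed in, with the robot touching nothing.
It also fails if it takes over 72 s, if anything falls off the work surface, if the arm or the gripper's body presses on something with over 40 N, if the wrist force passes 120 N, or if a joint passes its speed limit or range.

## Working session

There is one attempt and no reset: what is moved stays moved. The work goes in short steps, Python scripts to look and compute and a tool call to move; the robot and the scene stay as the last step left them, time stands still between calls to the robot, and variables do not carry over. Pictures are saved under pics/ and viewed, at most 10 in all, crops included, and the job is handed in when it is done.

Besides the shell and the picture viewer there is one more tool, called after ">>>" as a command line: name --argument value ..., lists and objects as JSON in quotes. play_rows: Moves the arm, as the interface text tells. Its arguments: {"type":"object","properties":{"targets":{"type":"array"},"force":{"type":"number"}},"required":["targets"]}

```bash
ls; mkdir -p pics
cat > h.py <<'E'
import numpy as np, cv2
from cell import manip
def grab(n):
    s=manip.state(); im,d=manip.read_camera(n); i=manip.camera_info(n)
    K=np.array(i["K"])
    if "T" in i: T=np.array(i["T"])
    else:
        from scipy.spatial.transform import Rotation as R
        w,x,y,z=s["ee_rot"]; E=np.eye(4); E[:3,:3]=R.from_quat([x,y,z,w]).as_matrix(); E[:3,3]=s["ee_pos"]; T=E@np.array(i["hand_eye"])
    return im,d,K,T
def cloud(d,K,T):
    v,u=np.mgrid[:d.shape[0],:d.shape[1]]
    p=np.stack([(u-K[0,2])/K[0,0]*d,(v-K[1,2])/K[1,1]*d,d],-1)
    P=p@T[:3,:3].T+T[:3,3]; P[d==0]=np.nan
    return P
E
python3 - <<'E'
from h import *
s=manip.state(); print(s, manip.tcp_to_grasp)
for n in("top","scene"):
    im,d,K,T=grab(n); cv2.imwrite(f"pics/{n}1.png",cv2.resize(im,(800,600))); np.savez(f"{n}1.npz",im=im,d=d,K=K,T=T); print(n,T.round(3).tolist())
E
```

```text
pics
{'time': 0.0, 'joints': array([-1.33783873e+00,  1.16459905e-01,  1.44226315e+00, -1.31600375e-05,
        1.58399395e+00, -3.78039590e-02]), 'joint_vel': array([-0.00118886,  0.00094682,  0.00046082,  0.00106413, -0.00025164,
       -0.00019753]), 'joint_torque': array([ 4.37662471e-03, -7.31994796e+01, -6.32484841e+01,  2.92886616e-04,
        6.36707482e-03, -3.77430115e-05]), 'ee_pos': array([ 0.18048019, -0.65022651,  0.23058107]), 'ee_rot': array([-5.58861389e-04,  9.90849865e-01,  1.34967513e-01, -6.13165904e-05]), 'force': array([ 1.14363031,  0.50367729, -0.86633677]), 'wrist_torque': array([ 9.39684852e-02, -3.81444999e-05, -1.80815975e-02]), 'finger_force': 0.0, 'width': 0.08536684113367628} 0.0187
top [[0.001, -0.981, 0.193, 0.224], [-1.0, -0.003, -0.008, 0.046], [0.009, -0.193, -0.981, 1.742], [0.0, 0.0, 0.0, 1.0]]
scene [[-0.682, 0.626, -0.378, 0.999], [0.731, 0.592, -0.339, 0.447], [0.011, -0.507, -0.862, 1.068], [0.0, 0.0, 0.0, 1.0]]
```

View pics/top1.png

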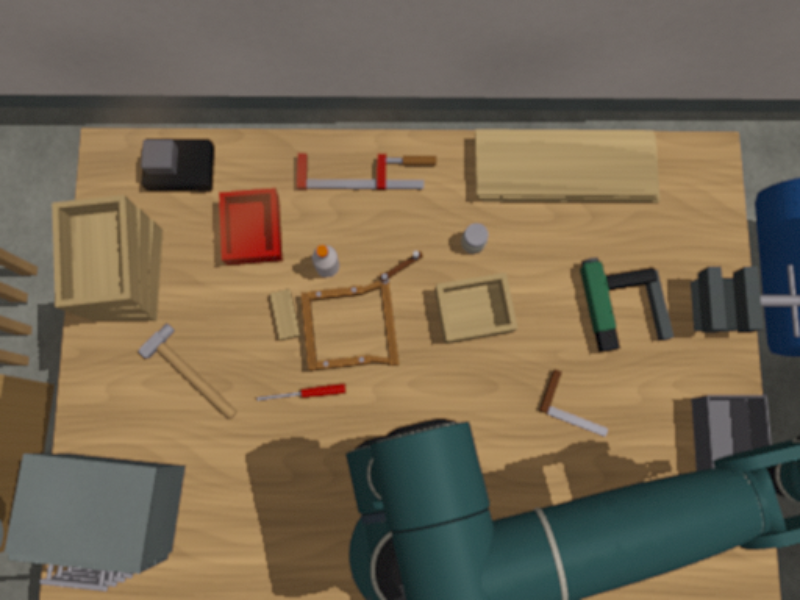

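View pics/scene1.png

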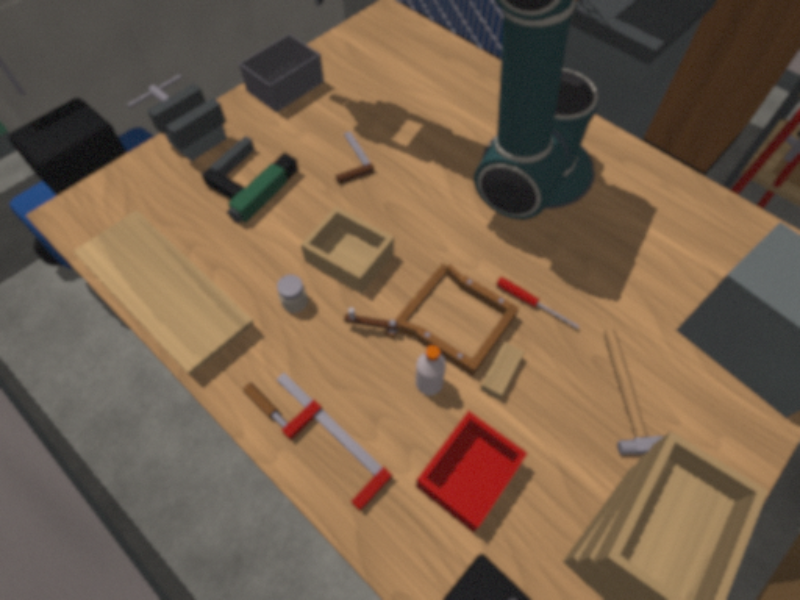

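The scene view agrees with the top view. Candidates in the top picture are the plain box at (475,308), the red look-alike at (250,226) and the stacked trays at (95,255). The plain single box at (475,308) is the one. The bay is at (350,325), and its mouth faces right (world -y). The keeper runs from its pivot at (385,280) to its tip at (418,256).

Run:
```python
from h import *
for n in("top","scene"):
    f=np.load(n+"1.npz"); P=cloud(f["d"],f["K"],f["T"]); im=f["im"]
    print(n,f["K"][0,0], "bench z",np.nanmedian(P[...,2][(abs(P[...,0]-.6)<.15)&(abs(P[...,1])<.3)]))
    if n=="top":
        def at(u,v): return P[int(v*.64),int(u*.64)].round(3)
        for q in [(475,308),(350,325),(385,280),(418,256),(325,250),(475,238),(250,226)]: print(q,at(*q))
    z=P[...,2]
    c=np.array([.55,-.13]) 
    for name,lo,hi in(("box",.05,.08),("bay",.03,.05)):
        m=((z>lo)&(z<hi)&(P[...,0]>.3)&(P[...,0]<.8)&(abs(P[...,1])<.35)).astype(np.uint8)
        k,l,st,ce=cv2.connectedComponentsWithStats(m)
        for i in range(1,k):
            if st[i,4]>60:
                p=P[l==i]; r=cv2.minAreaRect((p[:,:2]*1000).astype(np.float32)); print(name,st[i],np.round(r[0],1),np.round(r[1],1),round(r[2],1),np.median(p[:,2]).round(4))
f=np.load("top1.npz"); cv2.imwrite("pics/crop.png",cv2.resize(f["im"][145:255,160:360],(800,440),interpolation=cv2.INTER_CUBIC))
```

```text
top 489.26862171716476 bench z 0.0039820792899865065
(475, 308) [ 0.542 -0.152  0.001]
(350, 325) [0.5   0.137 0.006]
(385, 280) [0.601 0.058 0.032]
(418, 256) [ 0.65  -0.016  0.071]
(325, 250) [0.639 0.185 0.152]
(475, 238) [ 0.691 -0.147  0.072]
(250, 226) [0.737 0.375 0.007]
box [164 122  16  43 226] [724.3 323.2] [151.2  52.1] 0.2 0.0646
box [298 143  15  16 182] [ 699.6 -150.9] [50.6 50.6] 3.4 0.07
box [279 174  53  44 617] [ 536.6 -147.3] [131.8 160.5] 9.6 0.0655
bay [193 160  78  77 858] [530. 100.] [244.9 285.1] 7.1 0.0409
bay [174 184  16  33 204] [523.8 284.8] [109.7  43.8] 13.0 0.0328
scene 359.45058983509443 bench z 0.0024050499277338266
box [193 132  59  48 719] [ 535.6 -145. ] [133.7 162.7] 10.7 0.0642
box [178 176  16  16 212] [ 700.8 -145.2] [52.8 49.4] 48.7 0.0702
box [267 237  18  11  71] [653.9 207.1] [19.3 51.9] 41.2 0.0662
box [269 262  46  51 341] [723.6 326.7] [152.4  48.8] 1.8 0.0647
bay [200 138  46  20 153] [ 503.5 -178.8] [ 77.6 157.4] 46.8 0.0404
bay [193 155  59  29 184] [ 570.5 -108.6] [101.  202.4] 47.9 0.0406
bay [256 168  77  69 869] [494.4 150.3] [190.1 183. ] 6.5 0.0399
bay [178 182  19  15  90] [ 705.1 -136.4] [38.9 57.2] 64.8 0.0422
bay [220 201  35  10 174] [633.6  23.6] [ 16.8 111.7] 33.0 0.0398
bay [309 220  25  33 238] [522.8 288.9] [109.2  44.4] 14.6 0.0312
```

View pics/crop.png

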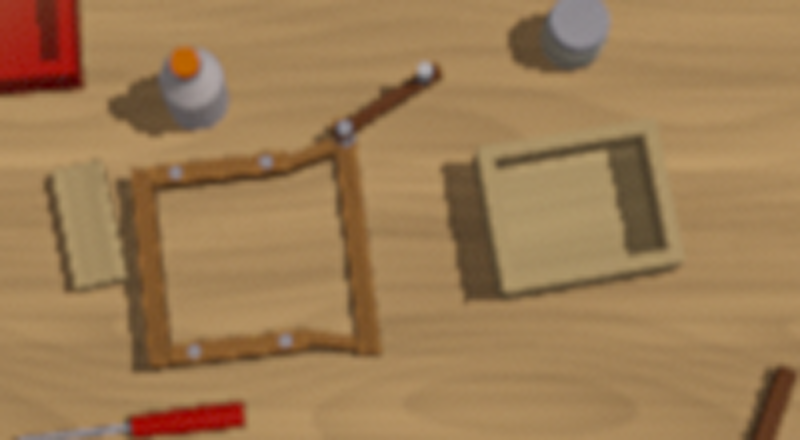

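The crop confirms the plain plywood open box at the right (leading end at x≈490, towards the bay). Next I move the wrist camera over the box and bay for a finer measurement.

>>> play_rows --targets '[{"dx": 0.5, "dy": 1, "dz": 0.4}, {"dx": 0.5, "dy": 1, "dz": 0.4}, {"dx": 0.5, "dy": 1, "dz": 0.4}, {"dx": 0.5, "dy": 1, "dz": 0.4}, {"dx": 0.5, "dy": 1, "dz": 0.4}, {"dx": 0.5, "dy": 1, "dz": 0.4}, {"dx": 0.5, "dy": 1, "dz": 0.4}, {"dx": 0.5, "dy": 1, "dz": 0.4}, {"dx": 0.5, "dy": 1, "dz": 0.4}, {"dx": 0.5, "dy": 1, "dz": 0.4}, {"dx": 0.5, "dy": 1}, {"dx": 0.5, "dy": 1}]'

```text
invalid input at $.targets[0]: expected keys dx, dy, dz, rx, ry, rz, claw
```

>>> play_rows --targets '[{"dx": 0.5, "dy": 1}, {"dx": 0.5, "dy": 1}, {"dx": 0.5, "dy": 1}, {"dx": 0.5, "dy": 0.5}, {"dx": 0, "dy": 0}]'

```text
invalid input at $.targets[0]: expected keys dx, dy, dz, rx, ry, rz, claw
```

Run:
```python
from h import *
im,d,K,T=grab("wrist"); cv2.imwrite("pics/w1.png",cv2.resize(im,(800,600))); np.savez("w1.npz",im=im,d=d,K=K,T=T); print(T.round(3).tolist(),K[0,0])
s=manip.state(); print(s["time"],s["ee_pos"],s["ee_rot"],s["force"])
```

```text
[[0.268, -0.913, -0.307, 0.259], [-0.963, -0.254, -0.085, -0.627], [-0.0, 0.318, -0.948, 0.374], [0.0, 0.0, 0.0, 1.0]] 272.65898108209404
0.15 [ 0.18049485 -0.65028178  0.23076449] [-4.19356483e-04  9.90849093e-01  1.34973689e-01 -4.68278683e-05] [-0.46285856  0.40453394  0.54509112]
```

View pics/w1.png

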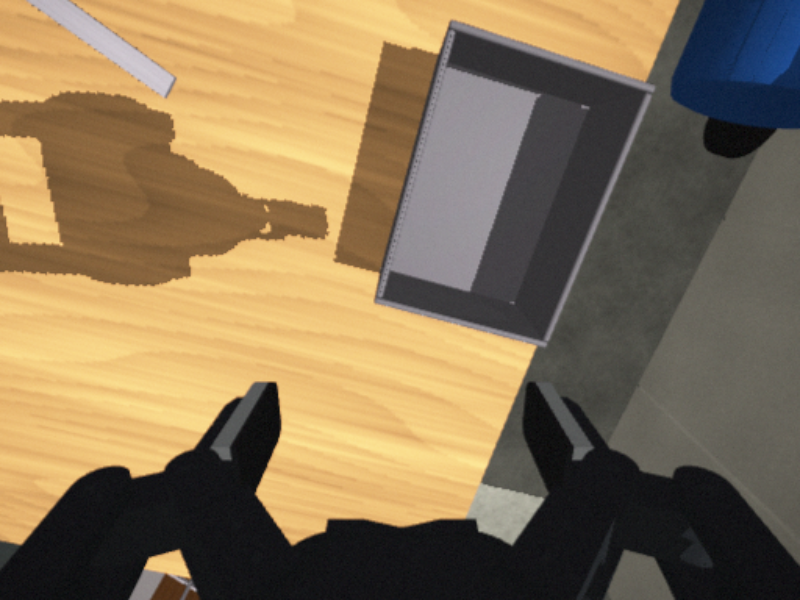

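This picture was taken before the arm moved, because the rows need all their keys. It shows only the toolbox at the bench edge and the fingers at the lower half. I'll resend the move with full rows.

>>> play_rows --targets '[{"dx": 0.4, "dy": 1, "dz": 0.4, "rx": 0, "ry": 0, "rz": 0, "claw": 85}, {"dx": 0.4, "dy": 1, "dz": 0.4, "rx": 0, "ry": 0, "rz": 0, "claw": 85}, {"dx": 0.4, "dy": 1, "dz": 0.4, "rx": 0, "ry": 0, "rz": 0, "claw": 85}, {"dx": 0.4, "dy": 1, "dz": 0.4, "rx": 0, "ry": 0, "rz": 0, "claw": 85}, {"dx": 0.4, "dy": 1, "dz": 0.4, "rx": 0, "ry": 0, "rz": 0, "claw": 85}, {"dx": 0.4, "dy": 1, "dz": 0.4, "rx": 0, "ry": 0, "rz": 0, "claw": 85}, {"dx": 0.4, "dy": 1, "dz": 0.4, "rx": 0, "ry": 0, "rz": 0, "claw": 85}, {"dx": 0.4, "dy": 1, "dz": 0.4, "rx": 0, "ry": 0, "rz": 0, "claw": 85}, {"dx": 0.4, "dy": 1, "dz": 0.4, "rx": 0, "ry": 0, "rz": 0, "claw": 85}, {"dx": 0.4, "dy": 1, "dz": 0.4, "rx": 0, "ry": 0, "rz": 0, "claw": 85}, {"dx": 0.4, "dy": 1, "dz": 0, "rx": 0, "ry": 0, "rz": 0, "claw": 85}, {"dx": 0.4, "dy": 1, "dz": 0, "rx": 0, "ry": 0, "rz": 0, "claw": 85}]'

```text
time: 1.65
ee_pos: [0.3728, -0.1691, 0.3914]
ee_rot: [0.0, 0.991, 0.135, 0.0]
force: [0.3, 0.8, -0.2]
width: 0.0854
finger_force: 0.0
```

>>> play_rows --targets '[{"dx": 0.4, "dy": 1, "dz": 0, "rx": 0, "ry": 0, "rz": 0, "claw": 85}, {"dx": 0.4, "dy": 1, "dz": 0, "rx": 0, "ry": 0, "rz": 0, "claw": 85}, {"dx": 0.4, "dy": 1, "dz": 0, "rx": 0, "ry": 0, "rz": 0, "claw": 85}, {"dx": 0, "dy": 0, "dz": 0, "rx": 0, "ry": 0, "rz": 0, "claw": 85}, {"dx": 0, "dy": 0, "dz": 0, "rx": 0, "ry": 0, "rz": 0, "claw": 85}]'

```text
time: 2.28
ee_pos: [0.4204, -0.0506, 0.3912]
ee_rot: [0.0, 0.991, 0.135, -0.0]
force: [0.0, -0.6, -0.4]
width: 0.0852
finger_force: 0.0
```

Run:
```python
from h import *
im,d,K,T=grab("wrist"); cv2.imwrite("pics/w2.png",cv2.resize(im,(800,600))); np.savez("w2.npz",im=im,d=d,K=K,T=T)
s=manip.state(); print(s["time"],s["ee_pos"],s["ee_rot"],s["force"])
P=cloud(d,K,T);z=P[...,2]
for name,lo,hi in(("box",.05,.08),("bay",.03,.046),("sill",.012,.024)):
    m=((z>lo)&(z<hi)).astype(np.uint8)
    k,l,st,ce=cv2.connectedComponentsWithStats(m)
    for i in range(1,k):
        if st[i,4]>150:
            p=P[l==i]; r=cv2.minAreaRect((p[:,:2]*1000).astype(np.float32)); print(name,st[i],np.round(r[0],1),np.round(r[1],1),round(r[2],1),np.median(p[:,2]).round(4))
```

```text
2.325 [ 0.42036008 -0.05098234  0.39126665] [ 9.07096578e-05  9.90880736e-01  1.34741809e-01 -6.33994327e-05] [-0.25368449 -0.62500549  0.61899629]
box [ 278   48  112   94 3081] [ 536.  -143.6] [130.2 160.7] 10.0 0.0654
box [ 463   78   49   93 1530] [ 565.  -424.9] [155.6  41.8] 9.1 0.0509
box [479 275  33  61 761] [ 240.5 -633.6] [  7.  134.6] 89.7 0.0637
box [169 291  55  38 575] [ 59.9 -29.3] [139.7  37.3] 64.6 0.0649
bay [  55    0   36   67 1067] [516.9 287.8] [95.6 44.6] 14.8 0.0307
bay [213   0  62  22 537] [629.   30.5] [14.7 97.2] 33.7 0.0401
bay [346   0  35  13 194] [ 678.5 -149.3] [14.8 50.1] 11.5 0.0408
bay [  95    2  119  136 3918] [494.8 151.3] [188.9 184.2] 6.9 0.0401
bay [295  59  81  74 345] [ 536.6 -145.7] [106.1 133.3] 10.0 0.0381
bay [ 447   70   65  125 1266] [ 547.2 -424.9] [216.   44.4] 12.0 0.0417
bay [473 260  39  62 483] [ 255.7 -633.9] [156.5   6. ] 0.2 0.0378
bay [175 286  49  33 223] [ 67.2 -24.7] [127.2  31.4] 69.1 0.0392
sill [ 85   0  13  69 274] [524.  267.1] [102.2   9.7] 8.4 0.0184
sill [ 112   20  116  120 1910] [496.1 132.7] [197.1 186.3] 7.0 0.0183
sill [354  69  17  63 165] [ 547.6 -208.2] [105.9   6.2] 10.2 0.018
sill [441  71  44 118 535] [ 544.5 -408.2] [214.5   7.5] 8.9 0.0183
sill [  0 123  17  26 189] [311.6 410.7] [43.9 19.6] 43.3 0.0188
sill [ 41 133 108  23 555] [344.6 247.5] [ 25.  199.9] 7.5 0.0189
sill [352 191  41  42 492] [ 351.3 -314.3] [ 26.4 100.5] 71.4 0.0189
sill [468 254  44  60 383] [ 260.6 -633.9] [ 15.2 160.6] 85.6 0.0181
sill [ 177  264   65   68 1461] [ 63.8 -54.1] [216.5  96.2] 50.8 0.0149
```

View pics/w2.png

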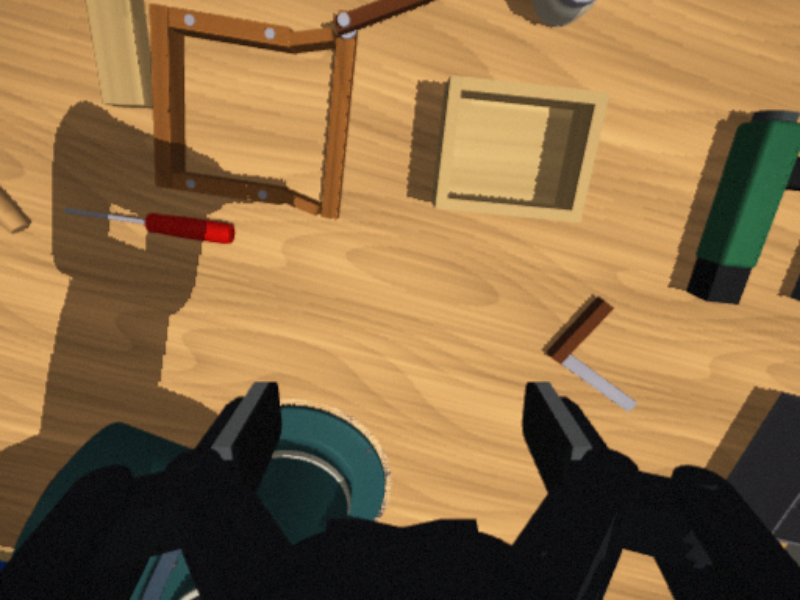

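The wrist view shows the box (around 520,148 px), the bay (fence left at 165 px, sill right at 340 px) and the keeper pivot (343,18), with the path between them clear. Now I fit the bay frame to its known faces.

Run:
```python
from h import *
from scipy.optimize import least_squares
for n in("w2","top1"):
    f=np.load(n+".npz"); P=cloud(f["d"],f["K"],f["T"]); z=P[...,2]
    w=(P[...,0]>.37)&(P[...,0]<.63)&(P[...,1]>.02)&(P[...,1]<.265)
    for yaw in (6,7,8):
        a=np.radians(yaw); ex=np.array([-np.sin(a),np.cos(a)]); ey=np.array([-np.cos(a),-np.sin(a)])
        q=(P[...,:2]-[.495,.138]); X=q@ex*1000; Y=q@ey*1000
        m=w&(z>.034)&(z<.046); s=w&(z>.014)&(z<.022)&(X<-70)
        out=[]
        # fence inner edge in two halves (min X of tall points X>60), sill outer/inner, cheek inner
        for lo,hi in((-60,-20),(20,60)):
            k=m&(X>60)&(Y>lo)&(Y<hi); out.append(("fence",np.percentile(X[k],[3,97]).round(1)))
            k=s&(Y>lo)&(Y<hi); out.append(("sill",np.percentile(X[k],[3,50,97]).round(1)))
        for lo,hi in((-20,10),(30,60)):
            for sg in(1,-1):
                k=m&(X>lo)&(X<hi)&(sg*Y>50)&(sg*Y<110); out.append((sg,np.percentile(sg*Y[k],[3,97]).round(1)))
        print(n,yaw,out)
    # rods/box
    m=(z>.058)&(z<.075)&(abs(P[...,0]-.536)<.12)&(abs(P[...,1]+.145)<.12)
    p=P[m][:,:2]*1000; r=cv2.minAreaRect(p.astype(np.float32)); print(r)
    m=(z>.034)&(z<.046)&(P[...,0]>.58)&(P[...,0]<.7)&(P[...,1]<.06)&(P[...,1]>-.05); p=P[m]; print("keeper",p[p[:,1].argmin()],p[p[:,1].argmax()])
    m=(z>.048)&(z<.08)&(P[...,0]>.58)&(P[...,0]<.68)&(P[...,1]<.06)&(P[...,1]>-.05); print("pin",m.sum(),P[m].mean(0) if m.any() else 0)
```

```text
w2 6 [('fence', array([ 87.1, 104.7])), ('sill', array([-97.5, -88.1, -78.4])), ('fence', array([ 85.5, 103.2])), ('sill', array([-98.9, -89.3, -80. ])), (1, array([70.1, 87.1])), (-1, array([71.9, 89.1])), (1, array([70.8, 88.1])), (-1, array([71.1, 88.5]))]
w2 7 [('fence', array([ 86.3, 103.9])), ('sill', array([-98.2, -88.7, -79. ])), ('fence', array([ 86.2, 103.7])), ('sill', array([-98. , -88.6, -79.2])), (1, array([70.2, 87.4])), (-1, array([71.9, 89.1])), (1, array([70.1, 87.2])), (-1, array([71.9, 89.2]))]
w2 8 [('fence', array([ 85.5, 103.3])), ('sill', array([-98.8, -89.4, -79.8])), ('fence', array([ 86.9, 104.3])), ('sill', array([-97.5, -87.9, -78.4])), (1, array([70.3, 87.5])), (-1, array([71.9, 88.9])), (1, array([69.3, 86.4])), (-1, array([72.7, 89.8]))]
((536.0367431640625, -143.65431213378906), (130.18020629882812, 160.61363220214844), 10.096281051635742)
keeper [ 0.64815406 -0.01102695  0.03474058] [0.6030049  0.05948386 0.0406323 ]
pin 1 [0.60520403 0.05897185 0.04872526]
top1 6 [('fence', array([ 83.2, 121.2])), ('sill', array([-101. ,  -93.1,  -82.3])), ('fence',
[... 231 characters left out ...]
101.9,  -93.8,  -83.2])), ('fence', array([ 82.8, 100. ])), ('sill', array([-101.3,  -90.8,  -79.4])), (1, array([69.9, 87. ])), (-1, array([72.2, 90.1])), (1, array([69.5, 87.2])), (-1, array([72.2, 89.7]))]
top1 8 [('fence', array([ 82.3, 119.6])), ('sill', array([-102.4,  -94.2,  -83.6])), ('fence', array([ 83.6, 100.6])), ('sill', array([-100.7,  -89.9,  -78.7])), (1, array([70. , 87.2])), (-1, array([72.2, 90.1])), (1, array([68.9, 86.3])), (-1, array([72.9, 90.6]))]
((536.5812377929688, -147.2963104248047), (131.80886840820312, 160.47442626953125), 9.64013957977295)
keeper [ 0.65792773 -0.02754115  0.0413643 ] [0.61706791 0.0582639  0.0420005 ]
pin 24 [0.63997473 0.00875921 0.05927457]
```

Bay origin is about (0.4955, 0.141) with yaw 7.0°. Its cheeks fit ±71, the sill is 19 mm wide and the fence sits at 82, all matching the given sizes. The box centre is (0.536, -0.145) with yaw 10°, size 160×130 and height 65 mm. The keeper is at about 2.04 rad. I'll go above the front wall at (0.523, -0.072).

>>> play_rows --targets '[{"dx": 0.32, "dy": -0.065, "dz": -0.9, "rx": 0, "ry": 0, "rz": -0.14, "claw": 50}, {"dx": 0.32, "dy": -0.065, "dz": -0.9, "rx": 0, "ry": 0, "rz": -0.14, "claw": 50}, {"dx": 0.32, "dy": -0.065, "dz": -0.9, "rx": 0, "ry": 0, "rz": -0.14, "claw": 50}, {"dx": 0.32, "dy": -0.065, "dz": -0.9, "rx": 0, "ry": 0, "rz": -0.14, "claw": 50}, {"dx": 0.32, "dy": -0.065, "dz": -0.9, "rx": 0, "ry": 0, "rz": -0.14, "claw": 50}, {"dx": 0.32, "dy": -0.065, "dz": -0.9, "rx": 0, "ry": 0, "rz": -0.14, "claw": 50}, {"dx": 0.32, "dy": -0.065, "dz": -0.9, "rx": 0, "ry": 0, "rz": -0.14, "claw": 50}, {"dx": 0.32, "dy": -0.065, "dz": -0.9, "rx": 0, "ry": 0, "rz": -0.14, "claw": 50}, {"dx": 0, "dy": 0, "dz": 0, "rx": 0, "ry": 0, "rz": 0, "claw": 50}, {"dx": 0, "dy": 0, "dz": 0, "rx": 0, "ry": 0, "rz": 0, "claw": 50}]'

```text
time: 3.58
ee_pos: [0.523, -0.0719, 0.1048]
ee_rot: [0.0, 0.996, 0.086, 0.001]
force: [-0.4, 0.4, 0.5]
width: 0.0497
finger_force: 0.0
```

Run:
```python
from h import *
im,d,K,T=grab("wrist"); cv2.imwrite("pics/w3.png",im); np.savez("w3.npz",im=im,d=d,K=K,T=T)
s=manip.state(); print(s["ee_pos"],s["ee_rot"],s["width"])
P=cloud(d,K,T); z=P[...,2]; a=np.radians(10); bx=np.array([-np.sin(a),np.cos(a)]); by=np.array([-np.cos(a),-np.sin(a)])
q=P[...,:2]-s["ee_pos"][:2]; X=q@bx*1000; Y=q@by*1000
m=(z>.058)&(z<.072)
for lo,hi in((-66,-45),(-45,-25),(-25,-5),(5,25)):
    k=m&(Y>lo)&(Y<hi)&(abs(X)<30); print(lo,k.sum(),np.percentile(X[k],[3,50,97]).round(1) if k.sum()>5 else 0)
k=m&(abs(X)<60); print(np.percentile(Y[k],[1,99]), np.median(z[k]))
```

```text
[ 0.52322599 -0.07174998  0.10525006] [3.04006448e-04 9.96279515e-01 8.61743768e-02 1.00645716e-03] 0.050004637184213024
-66 1272 [-28.6  -8.    6. ]
-45 508 [-4.9  1.   6.8]
-25 437 [-4.4  0.7  6.4]
5 391 [-4.5  1.4  6.7]
[-134.93079487   63.79597826] 0.06555581073518224
```

View pics/w3.png

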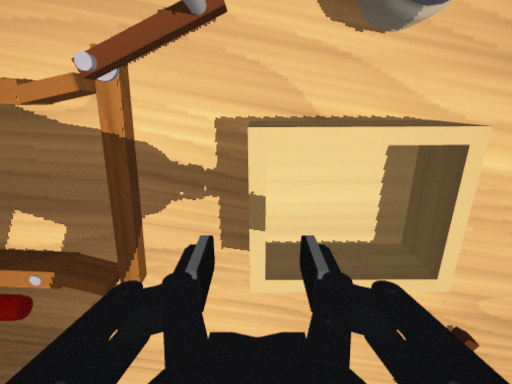

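The wrist view shows the front wall (column ≈258) centred between the fingers (205 and 310), within 1 mm, with the yaw matching. I'll lower and grip.

>>> play_rows --targets '[{"dx": 0, "dy": 0.02, "dz": -0.55, "rx": 0, "ry": 0, "rz": 0, "claw": 50}, {"dx": 0, "dy": 0, "dz": -0.55, "rx": 0, "ry": 0, "rz": 0, "claw": 50}, {"dx": 0, "dy": 0, "dz": -0.52, "rx": 0, "ry": 0, "rz": 0, "claw": 50}, {"dx": 0, "dy": 0, "dz": 0, "rx": 0, "ry": 0, "rz": 0, "claw": 5}, {"dx": 0, "dy": 0, "dz": 0, "rx": 0, "ry": 0, "rz": 0, "claw": 5}, {"dx": 0, "dy": 0, "dz": 0, "rx": 0, "ry": 0, "rz": 0, "claw": 5}, {"dx": 0, "dy": 0, "dz": 0, "rx": 0, "ry": 0, "rz": 0, "claw": 5}, {"dx": 0, "dy": 0, "dz": 0, "rx": 0, "ry": 0, "rz": 0, "claw": 5}]' --force 50

```text
time: 4.62
ee_pos: [0.5238, -0.0708, 0.0405]
ee_rot: [0.0, 0.996, 0.086, 0.001]
force: [-2.3, -1.4, 6.9]
width: 0.0105
finger_force: 50.7
```

>>> play_rows --targets '[{"dx": 0.005, "dy": -0.03, "dz": 0.112, "rx": 0.337, "ry": 0.059, "rz": 0, "claw": 5}, {"dx": 0.006, "dy": -0.034, "dz": 0.112, "rx": 0.337, "ry": 0.059, "rz": 0, "claw": 5}, {"dx": 0.007, "dy": -0.038, "dz": 0.112, "rx": 0.337, "ry": 0.059, "rz": 0, "claw": 5}, {"dx": 0.007, "dy": -0.041, "dz": 0.112, "rx": 0.337, "ry": 0.059, "rz": 0, "claw": 5}, {"dx": 0.008, "dy": -0.044, "dz": 0.112, "rx": 0.337, "ry": 0.059, "rz": 0, "claw": 5}, {"dx": 0, "dy": 0, "dz": 0, "rx": 0, "ry": 0, "rz": 0, "claw": 5}, {"dx": 0, "dy": 0, "dz": 0, "rx": 0, "ry": 0, "rz": 0, "claw": 5}]'

```text
time: 5.5
ee_pos: [0.5245, -0.078, 0.0611]
ee_rot: [-0.074, 0.994, 0.086, -0.006]
force: [1.6, 2.3, 2.1]
width: 0.0111
finger_force: 50.2
```

```bash
cat > chk.py <<'E'
from h import *
# box attitude from top + wrist views: rim plane
import sys
s=manip.state(); print(s["time"],s["ee_pos"],s["ee_rot"],s["force"].round(1),s["width"],s["wrist_torque"].round(2))
O=np.array([.4955,.141]); a=np.radians(7.); ex=np.array([-np.sin(a),np.cos(a)]); ey=np.array([-np.cos(a),-np.sin(a)])
print("tcp in bay",((s["ee_pos"][:2]-O)@np.array([ex,ey]).T*1000).round(1))
for n in ["wrist","scene"]:
    im,d,K,T=grab(n); np.savez(f"last_{n}.npz",im=im,d=d,K=K,T=T); P=cloud(d,K,T); q=P[...,:2]-O; X=q@ex*1000; Y=q@ey*1000; Z=P[...,2]*1000
    lo,hi=float(sys.argv[1]),float(sys.argv[2])   # bay X range to look in
    hsv=cv2.cvtColor(im,cv2.COLOR_BGR2HSV)
    m=(X>lo)&(X<hi)&(abs(Y)<95)&(Z>55)&(Z<130)&(hsv[...,1]>40)&(hsv[...,2]>60)
    if m.sum()<50: print(n,"few",m.sum()); continue
    # walls' outer strip profile: max Z per X bin on the side walls
    pts=np.stack([X[m],Y[m],Z[m]],-1)
    for l in np.arange(lo,hi,20):
        k=(pts[:,0]>=l)&(pts[:,0]<l+20)
        if k.sum()>15: print(n,l,k.sum(),"Y",np.percentile(pts[k,1],[2,98]).round(1),"Ztop",np.percentile(pts[k,2],[80,95]).round(1))
E
python3 chk.py -420 -160
```

```text
5.5 [ 0.52449292 -0.07804357  0.06108378] [-0.07415515  0.99350389  0.08610022 -0.00614714] [1.6 2.3 2.1] 0.011129194301707269 [-0.25 -0.41  0.08]
tcp in bay [-220.9   -2.1]
wrist -380.0 1140 Y [12.2 54.9] Ztop [66.5 67.5]
wrist -360.0 1036 Y [43.4 54.1] Ztop [68.5 69.6]
wrist -340.0 1028 Y [-72.5  46.2] Ztop [71.8 72.5]
wrist -320.0 1498 Y [-71.7 -59.7] Ztop [74.3 75.1]
wrist -300.0 1604 Y [-70.7  48.4] Ztop [77.  77.9]
wrist -280.0 1687 Y [-69.6  53. ] Ztop [79.9 81. ]
wrist -260.0 1609 Y [-68.5 -14.7] Ztop [82.6 83.8]
wrist -240.0 4683 Y [-67.2  50.6] Ztop [86.1 86.7]
wrist -220.0 1627 Y [-66.3  25.8] Ztop [86.9 87.6]
wrist -200.0 77 Y [-13.   11.6] Ztop [124.1 127.5]
scene -380.0 163 Y [-73.3  52.7] Ztop [67.3 69.2]
scene -360.0 42 Y [-73.3  53. ] Ztop [69.3 69.9]
scene -340.0 25 Y [-73.  -59.2] Ztop [70.8 72.7]
scene -320.0 29 Y [-71.5 -59.1] Ztop [74.7 76.7]
scene -300.0 31 Y [-70.5 -40.5] Ztop [77.6 80.2]
scene -280.0 42 Y [-68.6 -13.6] Ztop [ 81.6 119.6]
scene -260.0 42 Y [-67.8  -9.2] Ztop [ 82.8 104.9]
scene -240.0 89 Y [-67.2  61. ] Ztop [86.6 88.7]
scene -220.0 107 Y [-66.2  46.4] Ztop [83.4 89.4]
```

The front is raised to about 23 mm underside. The rear rim is still at 65 mm, so the rear edge is on the bench. Next I align the yaw and slide until the leading edge is over the sill.

>>> play_rows --targets '[{"dx": 0, "dy": 0.05, "dz": 0, "rx": 0, "ry": 0, "rz": -0.2, "claw": 5}, {"dx": -0.05, "dy": 0.25, "dz": 0, "rx": 0, "ry": 0, "rz": -0.2, "claw": 5}, {"dx": -0.05, "dy": 0.35, "dz": 0, "rx": 0, "ry": 0, "rz": -0.2, "claw": 5}, {"dx": -0.05, "dy": 0.35, "dz": 0, "rx": 0, "ry": 0, "rz": 0, "claw": 5}, {"dx": -0.05, "dy": 0.35, "dz": 0, "rx": 0, "ry": 0, "rz": 0, "claw": 5}, {"dx": -0.05, "dy": 0.35, "dz": 0, "rx": 0, "ry": 0, "rz": 0, "claw": 5}, {"dx": -0.05, "dy": 0.35, "dz": 0, "rx": 0, "ry": 0, "rz": 0, "claw": 5}, {"dx": -0.05, "dy": 0.35, "dz": 0, "rx": 0, "ry": 0, "rz": 0, "claw": 5}, {"dx": -0.04, "dy": 0.35, "dz": 0, "rx": 0, "ry": 0, "rz": 0, "claw": 5}, {"dx": 0, "dy": 0.1, "dz": 0, "rx": 0, "ry": 0, "rz": 0, "claw": 5}, {"dx": 0, "dy": 0, "dz": 0, "rx": 0, "ry": 0, "rz": 0, "claw": 5}, {"dx": 0, "dy": 0, "dz": 0, "rx": 0, "ry": 0, "rz": 0, "claw": 5}]'

```text
time: 7.1
ee_pos: [0.5087, 0.0367, 0.0613]
ee_rot: [-0.075, 0.995, 0.06, -0.004]
force: [-1.4, 5.5, 5.8]
width: 0.0111
finger_force: 50.5
```

```bash
python3 chk.py -290 -80
```

```text
7.1 [0.50874667 0.03672292 0.06126267] [-0.07531224  0.9953328   0.06017156 -0.00447979] [-1.4  5.5  5.8] 0.011143562223666754 [ 0.37  0.19 -0.08]
tcp in bay [-105.1   -0.4]
wrist -270.0 35 Y [56.2 65.4] Ztop [66.5 67. ]
wrist -250.0 1793 Y [22.1 64.2] Ztop [67.3 68.6]
wrist -230.0 1163 Y [-64.4  55.9] Ztop [71.4 72.2]
wrist -210.0 1532 Y [-64.5 -52.6] Ztop [74.  74.8]
wrist -190.0 1527 Y [-64.6 -52.9] Ztop [76.8 77.6]
wrist -170.0 1712 Y [-64.6  58.1] Ztop [79.6 80.4]
wrist -150.0 1681 Y [-64.7  11.8] Ztop [82.4 83.8]
wrist -130.0 2934 Y [-64.7  53.4] Ztop [85.7 86.3]
wrist -110.0 3559 Y [-64.7  39. ] Ztop [86.8 87.3]
wrist -90.0 43 Y [-12.4  12.1] Ztop [111.1 124.8]
scene -270.0 112 Y [-63.5  62.9] Ztop [66.7 68.3]
scene -250.0 91 Y [-63.2  64. ] Ztop [68.3 70.6]
scene -230.0 43 Y [-64.2  58.6] Ztop [70.9 72.7]
scene -210.0 30 Y [-65.2 -52.7] Ztop [73.8 75.5]
scene -190.0 32 Y [-65.3 -52.3] Ztop [76.2 77.3]
scene -170.0 45 Y [-65.6  -9.8] Ztop [109.  122.5]
scene -150.0 47 Y [-64.6  -8. ] Ztop [ 85.3 109.7]
scene -130.0 72 Y [-65.3  -5.6] Ztop [86.7 89.4]
scene -110.0 135 Y [-64.1  61.9] Ztop [86.3 89.4]
```

Yaw is aligned with the bay (side walls at ±64.5), the leading edge is over the sill and the rear is still down. I'll set it down on the sill and loosen the grip. The loose fingers straddle the wall, so they can push without lifting.

>>> play_rows --targets '[{"dx": -0.02, "dy": 0.15, "dz": 0, "rx": 0, "ry": 0, "rz": 0, "claw": 5}, {"dx": 0, "dy": 0, "dz": -0.05, "rx": -0.14, "ry": -0.015, "rz": 0, "claw": 5}, {"dx": 0, "dy": 0, "dz": -0.05, "rx": -0.14, "ry": -0.015, "rz": 0, "claw": 5}, {"dx": 0, "dy": 0, "dz": 0, "rx": 0, "ry": 0, "rz": 0, "claw": 40}, {"dx": 0, "dy": 0, "dz": 0, "rx": 0, "ry": 0, "rz": 0, "claw": 40}, {"dx": 0, "dy": 0, "dz": 0, "rx": 0, "ry": 0, "rz": 0, "claw": 40}, {"dx": 0, "dy": 0, "dz": 0, "rx": -0.45, "ry": -0.05, "rz": 0, "claw": 40}, {"dx": 0, "dy": 0, "dz": 0, "rx": -0.45, "ry": -0.05, "rz": 0, "claw": 40}, {"dx": 0, "dy": 0, "dz": 0, "rx": -0.48, "ry": -0.05, "rz": 0, "claw": 40}, {"dx": 0, "dy": 0, "dz": 0, "rx": 0, "ry": 0, "rz": 0, "claw": 40}]'

```text
time: 8.45
ee_pos: [0.5077, 0.0425, 0.0567]
ee_rot: [-0.002, 0.998, 0.061, -0.001]
force: [0.4, -0.2, 0.4]
width: 0.04
finger_force: 0.0
```

```bash
python3 chk.py -290 -80; python3 -c "
from h import *
f=np.load('last_wrist.npz');cv2.imwrite('pics/w5.png',f['im'])"
```

```text
8.45 [0.50774105 0.04252462 0.05671325] [-0.00185587  0.99815723  0.06064021 -0.00120893] [ 0.4 -0.2  0.4] 0.040026914701492264 [0.01 0.   0.04]
tcp in bay [-99.2  -0.1]
wrist -270.0 206 Y [33.9 64.8] Ztop [65.8 66.2]
wrist -250.0 3334 Y [-21.2  63.6] Ztop [66.3 67.4]
wrist -230.0 1298 Y [-64.4  62.1] Ztop [69.9 70.6]
wrist -210.0 1156 Y [-64.5 -52.7] Ztop [72.5 73.2]
wrist -190.0 1252 Y [-64.6  52.8] Ztop [75.  75.8]
wrist -170.0 1751 Y [-64.6  64.5] Ztop [77.6 78.2]
wrist -150.0 1532 Y [-64.6  53.2] Ztop [80.1 81.5]
wrist -130.0 2025 Y [-64.7  54. ] Ztop [82.2 83.1]
wrist -110.0 6216 Y [-64.6  39.5] Ztop [84.6 85.2]
scene -270.0 51 Y [-62.6  62.6] Ztop [66.3 67.4]
scene -250.0 136 Y [-63.9  64. ] Ztop [67.5 69.2]
scene -230.0 53 Y [-64.3  66.5] Ztop [69.9 72.2]
scene -210.0 31 Y [-64.2  62.3] Ztop [72.5 73.8]
scene -190.0 31 Y [-64.6 -52.8] Ztop [75.4 77. ]
scene -170.0 40 Y [-65.5 -10.3] Ztop [ 78.4 122.2]
scene -150.0 45 Y [-65.2  -5.6] Ztop [ 82.6 111. ]
scene -130.0 58 Y [-64.9   7.4] Ztop [82.6 86.7]
scene -110.0 171 Y [-64.4   9.4] Ztop [84.1 86.1]
```

View pics/w5.png

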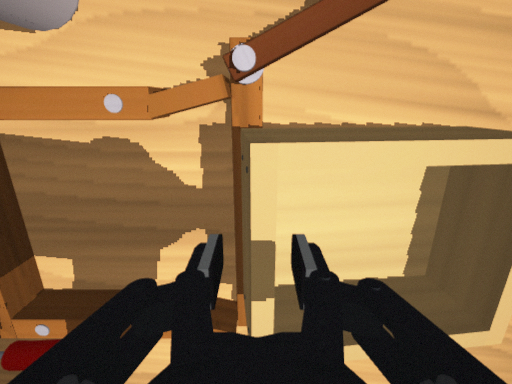

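The picture shows the box's leading edge resting on the sill (column ≈245) with the fingers straddling the front wall at (215,260) and (300,260). The rear rim is at 66 mm, so it's still down. I'll push on.

>>> play_rows --targets '[{"dx": -0.03, "dy": 0.25, "dz": 0, "rx": 0, "ry": 0, "rz": 0, "claw": 40}, {"dx": -0.03, "dy": 0.25, "dz": 0, "rx": 0, "ry": 0, "rz": 0, "claw": 40}, {"dx": -0.03, "dy": 0.25, "dz": 0, "rx": 0, "ry": 0, "rz": 0, "claw": 40}, {"dx": -0.03, "dy": 0.25, "dz": 0, "rx": 0, "ry": 0, "rz": 0, "claw": 40}, {"dx": -0.03, "dy": 0.25, "dz": 0, "rx": 0, "ry": 0, "rz": 0, "claw": 40}, {"dx": -0.03, "dy": 0.25, "dz": 0, "rx": 0, "ry": 0, "rz": 0, "claw": 40}, {"dx": -0.03, "dy": 0.25, "dz": 0, "rx": 0, "ry": 0, "rz": 0, "claw": 40}, {"dx": -0.03, "dy": 0.25, "dz": 0, "rx": 0, "ry": 0, "rz": 0, "claw": 40}, {"dx": -0.03, "dy": 0.25, "dz": 0, "rx": 0, "ry": 0, "rz": 0, "claw": 40}, {"dx": 0, "dy": 0, "dz": 0, "rx": 0, "ry": 0, "rz": 0, "claw": 40}]'

```text
time: 9.8
ee_pos: [0.497, 0.133, 0.0569]
ee_rot: [-0.002, 0.998, 0.061, -0.001]
force: [0.3, -0.8, 0.7]
width: 0.0398
finger_force: 0.0
```

```bash
python3 chk.py -220 20
```

```text
9.8 [0.49696094 0.13296715 0.05692818] [-0.00197871  0.99815388  0.06069419 -0.00106034] [ 0.3 -0.8  0.7] 0.03976645030842453 [-0.03  0.01 -0.02]
tcp in bay [-8.2 -0.5]
wrist -180.0 852 Y [14.  53.5] Ztop [63.8 67.4]
wrist -160.0 1444 Y [52.1 63.8] Ztop [83.4 84.2]
wrist -140.0 1336 Y [-64.9  59.2] Ztop [80.8 83.9]
wrist -120.0 1400 Y [-65.  -53.2] Ztop [84.1 84.7]
wrist -100.0 1632 Y [-65.   52.7] Ztop [84.1 84.6]
wrist -80.0 2222 Y [-65.   64.1] Ztop [84.  84.6]
wrist -60.0 1874 Y [-65.1  56.9] Ztop [84.1 87.7]
wrist -40.0 3857 Y [-65.   52.9] Ztop [83.9 84.4]
wrist -20.0 2979 Y [-65.   37.2] Ztop [83.9 84.4]
wrist 0.0 28 Y [-11.6  10.7] Ztop [ 72.5 111.4]
scene -180.0 234 Y [-64.2  61.1] Ztop [83.6 85.3]
scene -160.0 81 Y [-65.3  64.4] Ztop [83.4 84.6]
scene -140.0 83 Y [-65.3  66. ] Ztop [83.3 85.6]
scene -120.0 74 Y [-65.3  63. ] Ztop [84.2 86. ]
scene -100.0 48 Y [-65.2  63.6] Ztop [83.7 85.2]
scene -80.0 47 Y [-65.4 -10.1] Ztop [ 84.8 112.1]
scene -60.0 53 Y [-65.7  -7.3] Ztop [ 85.7 110.4]
scene -40.0 110 Y [-64.7  12.8] Ztop [85.  87.6]
scene -20.0 82 Y [-63.7  19.1] Ztop [82.8 85.5]
```

The box now lies level on the sill (rim at 84 mm, so the underside is at 18), centred in Y. I'll keep pushing.

>>> play_rows --targets '[{"dx": -0.03, "dy": 0.25, "dz": 0, "rx": 0, "ry": 0, "rz": 0, "claw": 40}, {"dx": -0.03, "dy": 0.25, "dz": 0, "rx": 0, "ry": 0, "rz": 0, "claw": 40}, {"dx": -0.03, "dy": 0.25, "dz": 0, "rx": 0, "ry": 0, "rz": 0, "claw": 40}, {"dx": -0.03, "dy": 0.25, "dz": 0, "rx": 0, "ry": 0, "rz": 0, "claw": 40}, {"dx": -0.03, "dy": 0.25, "dz": 0, "rx": 0, "ry": 0, "rz": 0, "claw": 40}, {"dx": -0.03, "dy": 0.25, "dz": 0, "rx": 0, "ry": 0, "rz": 0, "claw": 40}, {"dx": -0.03, "dy": 0.25, "dz": 0, "rx": 0, "ry": 0, "rz": 0, "claw": 40}, {"dx": -0.03, "dy": 0.25, "dz": 0, "rx": 0, "ry": 0, "rz": 0, "claw": 40}, {"dx": 0, "dy": 0, "dz": 0, "rx": 0, "ry": 0, "rz": 0, "claw": 40}]'

```text
time: 11.02
ee_pos: [0.4874, 0.2129, 0.057]
ee_rot: [-0.002, 0.998, 0.061, -0.001]
force: [0.2, -0.4, 0.3]
width: 0.0398
finger_force: 0.0
```

```bash
python3 chk.py -130 100
```

```text
11.025 [0.48742421 0.21291733 0.05700744] [-1.93781623e-03  9.98156620e-01  6.06518971e-02 -9.76372784e-04] [ 0.2 -0.4  0.3] 0.03983376531662804 [-0.03  0.03  0.03]
tcp in bay [72.4 -0.7]
wrist -90.0 1284 Y [18.  61.3] Ztop [69.5 80.4]
wrist -70.0 1685 Y [51.8 63.4] Ztop [82.1 83. ]
wrist -50.0 1315 Y [-65.1  53.8] Ztop [80.1 80.9]
wrist -30.0 1519 Y [-65.1 -53.4] Ztop [79.3 80. ]
wrist -10.0 1506 Y [-65.1  53.6] Ztop [77.6 78.4]
wrist 10.0 1806 Y [-65.1  63.4] Ztop [76.  76.9]
wrist 30.0 1517 Y [-65.1  53.3] Ztop [74.3 75.2]
wrist 50.0 5057 Y [-65.   52.1] Ztop [72.4 73. ]
scene -110.0 42 Y [-64.5  58.9] Ztop [85.8 87.4]
scene -90.0 207 Y [-65.1  61.7] Ztop [84.6 85.8]
scene -70.0 86 Y [-65.1  65. ] Ztop [81.4 83.1]
scene -50.0 80 Y [-65.2  65.7] Ztop [80.6 82.4]
scene -30.0 69 Y [-65.  65.] Ztop [79.5 81.2]
scene -10.0 50 Y [-65.6  63.9] Ztop [77.1 78.9]
scene 10.0 44 Y [-65.1  -9.2] Ztop [ 77.6 112.6]
scene 30.0 50 Y [-65.1  -5.4] Ztop [74.1 95.9]
scene 50.0 132 Y [-64.7  22.4] Ztop [73.  74.4]
```

The front is on the floor and the rear on the sill. Final slow push to the fence.

>>> play_rows --targets '[{"dx": -0.012, "dy": 0.1, "dz": 0, "rx": 0, "ry": 0, "rz": 0, "claw": 40}, {"dx": -0.012, "dy": 0.1, "dz": 0, "rx": 0, "ry": 0, "rz": 0, "claw": 40}, {"dx": -0.012, "dy": 0.1, "dz": 0, "rx": 0, "ry": 0, "rz": 0, "claw": 40}, {"dx": -0.006, "dy": 0.05, "dz": 0, "rx": 0, "ry": 0, "rz": 0, "claw": 40}, {"dx": 0, "dy": 0, "dz": 0, "rx": 0, "ry": 0, "rz": 0, "claw": 40}]'

```text
time: 11.75
ee_pos: [0.4858, 0.2264, 0.0569]
ee_rot: [-0.002, 0.998, 0.06, -0.001]
force: [-0.6, -1.2, 0.0]
width: 0.0403
finger_force: 0.4
```

```bash
python3 chk.py -110 70
```

```text
11.75 [0.48576622 0.2263515  0.05691076] [-0.00187654  0.9981773   0.06031143 -0.00104585] [-0.6 -1.2  0. ] 0.04033868870184462 [-0.13 -0.04  0.  ]
tcp in bay [85.9 -0.7]
wrist -90.0 83 Y [19.4 53.3] Ztop [59.4 61.4]
wrist -70.0 1691 Y [24.  63.9] Ztop [79.1 82.1]
wrist -50.0 1465 Y [-65.   62.6] Ztop [80.4 81.5]
wrist -30.0 1419 Y [-65.1  53.1] Ztop [79.4 80.1]
wrist -10.0 1500 Y [-65.1  52.3] Ztop [78.1 78.7]
wrist 10.0 1588 Y [-65.1  63.3] Ztop [76.5 77.1]
wrist 30.0 1652 Y [-65.1  61.5] Ztop [75.2 76.5]
wrist 50.0 2208 Y [-65.1  53.4] Ztop [73.2 74. ]
scene -90.0 162 Y [-64.7  60.1] Ztop [84.1 86. ]
scene -70.0 112 Y [-64.9  64.3] Ztop [82.4 84.3]
scene -50.0 84 Y [-65.1  65.3] Ztop [79.9 81.8]
scene -30.0 84 Y [-65.2  64.8] Ztop [79.  80.3]
scene -10.0 57 Y [-65.4  65. ] Ztop [77.2 79.2]
scene 10.0 46 Y [-65.   63.5] Ztop [76.6 78.6]
scene 30.0 47 Y [-65.1  -9.7] Ztop [ 77.1 117.2]
scene 50.0 86 Y [-64.5  17.5] Ztop [74.4 93.6]
```

Not dropped yet, and there's no fence contact. A few mm more.

>>> play_rows --targets '[{"dx": -0.006, "dy": 0.05, "dz": 0, "rx": 0, "ry": 0, "rz": 0, "claw": 40}, {"dx": -0.006, "dy": 0.05, "dz": 0, "rx": 0, "ry": 0, "rz": 0, "claw": 40}, {"dx": 0, "dy": 0, "dz": 0, "rx": 0, "ry": 0, "rz": 0, "claw": 40}]'

```text
time: 12.22
ee_pos: [0.4852, 0.2303, 0.0569]
ee_rot: [-0.002, 0.998, 0.06, -0.001]
force: [0.1, -0.5, -1.1]
width: 0.0403
finger_force: 0.2
```

```bash
python3 chk.py -110 70 | grep -v scene
```

```text
12.225 [0.48524577 0.23033179 0.05685505] [-0.00187434  0.99817763  0.0603049  -0.00110977] [ 0.1 -0.5 -1.1] 0.04027586994671393 [-0.02 -0.02 -0.04]
tcp in bay [89.9 -0.7]
wrist -70.0 1497 Y [20.6 64.2] Ztop [71.3 72.1]
wrist -50.0 1118 Y [-64.9  64.2] Ztop [71.7 72.3]
wrist -30.0 1436 Y [-65.1  53.7] Ztop [72.  72.6]
wrist -10.0 1237 Y [-65.1 -53.3] Ztop [72.  72.6]
wrist 10.0 1280 Y [-65.1  62. ] Ztop [72.  72.6]
wrist 30.0 1526 Y [-65.1  63.1] Ztop [72.1 72.9]
wrist 50.0 1452 Y [-65.1  53.4] Ztop [72.  72.7]
```

The box dropped flat (rim at 71–72 mm, level). I'll give it a slight nudge to centre, then back off and lift away.

>>> play_rows --targets '[{"dx": -0.004, "dy": 0.03, "dz": 0, "rx": 0, "ry": 0, "rz": 0, "claw": 40}, {"dx": 0, "dy": 0, "dz": 0, "rx": 0, "ry": 0, "rz": 0, "claw": 40}, {"dx": 0.025, "dy": -0.2, "dz": 0, "rx": 0, "ry": 0, "rz": 0, "claw": 40}, {"dx": 0, "dy": 0, "dz": 0.8, "rx": 0, "ry": 0, "rz": 0, "claw": 40}, {"dx": 0, "dy": 0, "dz": 1, "rx": 0, "ry": 0, "rz": 0, "claw": 20}, {"dx": 0, "dy": -0.4, "dz": 0.7, "rx": 0, "ry": 0, "rz": 0, "claw": 0}, {"dx": 0, "dy": -1, "dz": 0.3, "rx": 0, "ry": 0, "rz": 0, "claw": 0}, {"dx": 0, "dy": -1, "dz": 0, "rx": 0, "ry": 0, "rz": 0, "claw": 0}, {"dx": 0, "dy": -1, "dz": 0, "rx": 0, "ry": 0, "rz": 0, "claw": 0}, {"dx": 0.4, "dy": -1, "dz": 0, "rx": 0, "ry": 0, "rz": 0, "claw": 0}, {"dx": 0.4, "dy": -0.5, "dz": 0, "rx": 0, "ry": 0, "rz": 0, "claw": 0}, {"dx": 0, "dy": 0, "dz": 0, "rx": 0, "ry": 0, "rz": 0, "claw": 0}]'

```text
time: 13.82
ee_pos: [0.5186, 0.0259, 0.1687]
ee_rot: [-0.002, 0.998, 0.059, -0.001]
force: [0.0, 0.1, 0.0]
width: 0.0001
finger_force: 0.0
```

```bash
python3 chk.py -110 90 | grep -v scene
python3 - <<'E'
from h import *
O=np.array([.4955,.141]); a=np.radians(7.); ex=np.array([-np.sin(a),np.cos(a)]); ey=np.array([-np.cos(a),-np.sin(a)])
f=np.load("last_wrist.npz"); P=cloud(f["d"],f["K"],f["T"]); z=P[...,2]; q=P[...,:2]-O; X=q@ex*1000;Y=q@ey*1000
m=(z>.066)&(z<.078)&(abs(Y)<75)&(abs(X)<95); r=cv2.minAreaRect(np.stack([X[m],Y[m]],-1).astype(np.float32)); print("box",r)
m=(z>.066)&(z<.076)&(X<-100)&(Y<-90); print("pin",m.sum(),X[m].mean(),Y[m].mean(),P[m].mean(0))
m=(z>.034)&(z<.046)&(X>0)&(abs(Y)<60)&(X<110); print("fence",np.percentile(X[m],[3,97]))
m=(z>.034)&(z<.044)&(X<-70)&(Y<-75); r=cv2.minAreaRect(np.stack([X[m],Y[m]],-1).astype(np.float32)); print("keeper",r)
cv2.imwrite("pics/w6.png",f["im"])
E
```

```text
13.825 [0.51855766 0.02594443 0.16874584] [-0.00183228  0.99824415  0.05919402 -0.00114842] [0.  0.1 0. ] 0.00012204777173461316 [ 0.06 -0.01  0.06]
tcp in bay [-117.    -8.9]
wrist -90.0 1248 Y [-64.   61.4] Ztop [71.9 72.5]
wrist -70.0 1292 Y [-65.1  62.7] Ztop [72.  72.6]
wrist -50.0 716 Y [-65.1  63.6] Ztop [71.9 72.5]
wrist -30.0 700 Y [-65.1  63.6] Ztop [71.9 72.5]
wrist -10.0 706 Y [-65.   64.5] Ztop [71.9 72.4]
wrist 10.0 728 Y [-65.   64.5] Ztop [71.8 72.5]
wrist 30.0 724 Y [-65.1  64.6] Ztop [71.9 72.4]
wrist 50.0 735 Y [-65.   64.6] Ztop [71.9 72.5]
wrist 70.0 3032 Y [-63.1  60.1] Ztop [71.7 72.3]
box ((4.000022888183594, 0.2019805908203125), (161.1298370361328, 130.88417053222656), 0.042689140886068344)
pin 1148 -271.369057640172 -149.8612955767489 [ 0.67731582 -0.11008282  0.0704701 ]
fence [ 7.42190737 72.45560029]
keeper ((-193.87081909179688, -133.487548828125), (265.1182861328125, 44.88827133178711), 13.515641212463379)
```

View pics/w6.png

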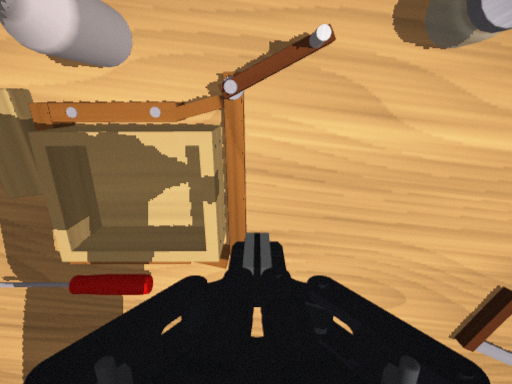

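The picture shows the box seated in the bay (135,190) and the keeper from its pivot (230,88) to its pin top (322,33), unmoved. Path for the keeper comes next, pushing the pin from its outer side with the fingers shut.

Run:
```python
from h import *
O=np.array([.4955,.1425]); t=np.radians(7.); ex=np.array([-np.sin(t),np.cos(t)]); ey=np.array([-np.cos(t),-np.sin(t)])
f=np.load("last_wrist.npz"); P=cloud(f["d"],f["K"],f["T"])
p=P[30:36,319:325].reshape(-1,3); p=np.nanmedian(p,0); q=P[84:90,227:232].reshape(-1,3); print("pin",p,"pivot",np.nanmedian(q,0))
piv=O-.093*ex-.102*ey; b=np.array([(p[:2]-piv)@ex,(p[:2]-piv)@ey]); a0=np.arctan2(-b[0],b[1]); print("piv",piv,"r",np.hypot(*b),"a0",a0)
tcp=manip.state()["ee_pos"][:2]
def pos(a,d): 
    w=.085*np.array([-np.sin(a),np.cos(a)])-d*np.array([np.cos(a),np.sin(a)]); return piv+w[0]*ex+w[1]*ey
s=pos(a0,.034); print("start",s,"delta u",(s-tcp)/.04)
prev=s
for a,d in [(a0,.019)]+[(x,.019) for x in np.linspace(a0,0,14)[1:]]+[(0,.016),(0,.013)]:
    n=pos(a,d); print(round(a,2),((n-prev)/.04).round(2),n.round(3)); prev=n
```

```text
pin [ 0.65409535 -0.00701779  0.07253905] pivot [0.60761136 0.0634117  0.04692792]
piv [0.60807356 0.06262388] r 0.08347435548765296 a0 2.0325790523435123
start [0.68330228 0.01045455] delta u [ 4.13425993 -0.42192523]
2.03 [-0.31 -0.21] [0.671 0.002]
1.88 [-0.25 -0.23] [ 0.661 -0.007]
1.72 [-0.29 -0.18] [ 0.649 -0.014]
1.56 [-0.31 -0.14] [ 0.637 -0.02 ]
1.41 [-0.33 -0.09] [ 0.624 -0.023]
1.25 [-0.34 -0.03] [ 0.61  -0.024]
1.09 [-0.34  0.02] [ 0.596 -0.024]
0.94 [-0.33  0.07] [ 0.583 -0.021]
0.78 [-0.32  0.12] [ 0.57  -0.016]
0.63 [-0.29  0.17] [ 0.559 -0.009]
0.47 [-0.26  0.21] [ 0.548 -0.001]
0.31 [-0.23  0.25] [0.539 0.01 ]
0.16 [-0.19  0.29] [0.532 0.021]
0.0 [-0.14  0.31] [0.526 0.033]
0 [-0.01  0.07] [0.526 0.036]
0 [-0.01  0.07] [0.525 0.039]
```

>>> play_rows --targets '[{"dx": 0.83, "dy": -0.2, "dz": 0, "rx": 0, "ry": 0, "rz": 0, "claw": 0}, {"dx": 0.83, "dy": -0.22, "dz": 0, "rx": 0, "ry": 0, "rz": 0, "claw": 0}, {"dx": 0.83, "dy": 0, "dz": 0, "rx": 0, "ry": 0, "rz": 0, "claw": 0}, {"dx": 0.83, "dy": 0, "dz": 0, "rx": 0, "ry": 0, "rz": 0, "claw": 0}, {"dx": 0.83, "dy": 0, "dz": 0, "rx": 0, "ry": 0, "rz": 0, "claw": 0}, {"dx": 0, "dy": 0, "dz": -0.75, "rx": 0, "ry": 0, "rz": 0, "claw": 0}, {"dx": 0, "dy": 0, "dz": -0.75, "rx": 0, "ry": 0, "rz": 0, "claw": 0}, {"dx": 0, "dy": 0, "dz": -0.75, "rx": 0, "ry": 0, "rz": 0, "claw": 0}, {"dx": 0, "dy": 0, "dz": -0.75, "rx": 0, "ry": 0, "rz": 0, "claw": 0}, {"dx": 0, "dy": 0, "dz": 0, "rx": 0, "ry": 0, "rz": 0, "claw": 0}]'

```text
time: 15.18
ee_pos: [0.6826, 0.0115, 0.0467]
ee_rot: [-0.002, 0.998, 0.061, -0.003]
force: [0.7, 1.0, -0.0]
width: -0.0001
finger_force: 0.0
```

>>> play_rows --targets '[{"dx": -0.31, "dy": -0.21, "dz": 0, "rx": 0, "ry": 0, "rz": 0, "claw": 0}, {"dx": -0.25, "dy": -0.23, "dz": 0, "rx": 0, "ry": 0, "rz": 0, "claw": 0}, {"dx": -0.29, "dy": -0.18, "dz": 0, "rx": 0, "ry": 0, "rz": 0, "claw": 0}, {"dx": -0.31, "dy": -0.14, "dz": 0, "rx": 0, "ry": 0, "rz": 0, "claw": 0}, {"dx": -0.33, "dy": -0.09, "dz": 0, "rx": 0, "ry": 0, "rz": 0, "claw": 0}, {"dx": -0.34, "dy": -0.03, "dz": 0, "rx": 0, "ry": 0, "rz": 0, "claw": 0}, {"dx": -0.34, "dy": 0.02, "dz": 0, "rx": 0, "ry": 0, "rz": 0, "claw": 0}, {"dx": -0.33, "dy": 0.07, "dz": 0, "rx": 0, "ry": 0, "rz": 0, "claw": 0}, {"dx": -0.32, "dy": 0.12, "dz": 0, "rx": 0, "ry": 0, "rz": 0, "claw": 0}]'

```text
time: 16.3
ee_pos: [0.5705, -0.016, 0.0489]
ee_rot: [-0.002, 0.998, 0.06, -0.001]
force: [2.8, 2.0, -0.2]
width: -0.0003
finger_force: 1.9
```

>>> play_rows --targets '[{"dx": -0.29, "dy": 0.17, "dz": 0, "rx": 0, "ry": 0, "rz": 0, "claw": 0}, {"dx": -0.26, "dy": 0.21, "dz": 0, "rx": 0, "ry": 0, "rz": 0, "claw": 0}, {"dx": -0.23, "dy": 0.25, "dz": 0, "rx": 0, "ry": 0, "rz": 0, "claw": 0}, {"dx": -0.19, "dy": 0.29, "dz": 0, "rx": 0, "ry": 0, "rz": 0, "claw": 0}, {"dx": -0.14, "dy": 0.29, "dz": 0, "rx": 0, "ry": 0, "rz": 0, "claw": 0}, {"dx": 0, "dy": 0, "dz": 0, "rx": 0, "ry": 0, "rz": 0, "claw": 0}]'

```text
time: 17.05
ee_pos: [0.5269, 0.0322, 0.049]
ee_rot: [-0.001, 0.998, 0.061, -0.001]
force: [2.9, -6.5, -0.8]
width: -0.0002
finger_force: 3.4
```

```bash
cat > kp.py <<'E'
from h import *
O=np.array([.4955,.1425]); t=np.radians(7.); ex=np.array([-np.sin(t),np.cos(t)]); ey=np.array([-np.cos(t),-np.sin(t)])
s=manip.state(); print(s["time"],s["ee_pos"],s["force"].round(1))
for n in("wrist","top","scene"):
    im,d,K,T=grab(n); cv2.imwrite(f"pics/k_{n}.png",im); P=cloud(d,K,T); z=P[...,2]; q=P[...,:2]-O; X=q@ex*1000;Y=q@ey*1000
    hsv=cv2.cvtColor(im,cv2.COLOR_BGR2HSV)
    m=(z>.034)&(z<.046)&(X<-84)&(X>-140)&(Y<5)&(Y>-85)
    if m.sum()>20:
        for lo in range(-85,5,15):
            k=m&(Y>=lo)&(Y<lo+15)
            if k.sum()>5: print(n,"bar Y",lo,k.sum(),"X",np.percentile(X[k],[5,50,95]).round(1))
    m=(z>.066)&(z<.078)&(abs(Y)<75)&(abs(X)<95)
    if m.sum()>50: print(n,"box",[np.round(v,1) for v in cv2.minAreaRect(np.stack([X[m],Y[m]],-1).astype(np.float32))],np.median(z[m]))
E
python3 kp.py
```

```text
17.05 [0.5268792  0.03220905 0.04897508] [ 2.9 -6.5 -0.8]
wrist bar Y -85 702 X [-99.6 -93.2 -86.7]
wrist bar Y -70 645 X [-99.4 -93.1 -86.7]
wrist bar Y -55 587 X [-99.6 -93.2 -86.8]
wrist bar Y -40 541 X [-99.6 -93.1 -86.8]
wrist bar Y -25 234 X [-99.8 -94.5 -86.5]
wrist box [array([ -9.9, -14.2]), array([166.4, 108.7]), np.float64(25.2)] 0.07149150685481284
top box [array([-1.8, -0.5]), array([160.1, 131.3]), np.float64(0.3)] 0.0716691482027203
scene bar Y -85 22 X [-100.   -93.2  -86.1]
scene bar Y -70 19 X [-99.1 -92.  -86.8]
scene bar Y -55 14 X [-99.8 -94.6 -89.2]
scene bar Y -40 13 X [-99.3 -95.1 -89.9]
scene bar Y -25 7 X [-99.1 -94.1 -90.1]
scene box [array([-6.8,  1. ]), array([134.3, 175.6]), np.float64(89.7)] 0.07108739562454014
```

The keeper is shut: the bar's X is constant at -93.1 along its length, with 6.5 N against the stop. I'll nudge slightly, back off, retreat and check.

>>> play_rows --targets '[{"dx": -0.005, "dy": 0.04, "dz": 0, "rx": 0, "ry": 0, "rz": 0, "claw": 0}, {"dx": 0, "dy": 0, "dz": 0, "rx": 0, "ry": 0, "rz": 0, "claw": 0}, {"dx": 0.03, "dy": -0.3, "dz": 0, "rx": 0, "ry": 0, "rz": 0, "claw": 0}, {"dx": 0, "dy": -0.5, "dz": 0.5, "rx": 0, "ry": 0, "rz": 0, "claw": 0}, {"dx": 0, "dy": -0.5, "dz": 1, "rx": 0, "ry": 0, "rz": 0, "claw": 0}, {"dx": 0, "dy": -0.5, "dz": 1, "rx": 0, "ry": 0, "rz": 0, "claw": 0}, {"dx": -0.5, "dy": -0.5, "dz": 1, "rx": 0, "ry": 0, "rz": 0, "claw": 0}, {"dx": -0.5, "dy": 0, "dz": 0.5, "rx": 0, "ry": 0, "rz": 0, "claw": 0}, {"dx": 0, "dy": 0, "dz": 0, "rx": 0, "ry": 0, "rz": 0, "claw": 0}]'

```text
time: 18.32
ee_pos: [0.4878, -0.0584, 0.2106]
ee_rot: [-0.002, 0.998, 0.06, 0.0]
force: [0.7, -0.3, 0.4]
width: 0.0002
finger_force: 0.0
```

```bash
python3 kp.py
```

```text
18.325 [ 0.48783789 -0.0584065   0.21063592] [ 0.7 -0.3  0.4]
wrist bar Y -85 234 X [-99.9 -93.9 -86.9]
wrist bar Y -70 204 X [-99.9 -93.9 -87. ]
wrist bar Y -55 212 X [-99.8 -93.9 -87. ]
wrist bar Y -40 196 X [-99.8 -93.9 -87.1]
wrist bar Y -25 94 X [-100.   -98.1  -87.6]
wrist bar Y -10 115 X [-99.9 -94.2 -87. ]
wrist box [array([-6. ,  0.1]), array([129.7, 177.9]), np.float64(90.0)] 0.07126187874348858
top bar Y -85 10 X [-101.7  -94.8  -90.4]
top bar Y -70 16 X [-103.6  -98.   -92.4]
top bar Y -55 12 X [-101.9  -95.   -91. ]
top bar Y -40 11 X [-103.3  -96.5  -91.1]
top bar Y -10 11 X [-103.5  -97.1  -91.3]
top box [array([-8.1, -0.3]), array([173.1, 131.1]), np.float64(0.0)] 0.07145052533156271
scene bar Y -85 19 X [-100.5  -93.5  -87.1]
scene bar Y -70 20 X [-99.7 -93.8 -87. ]
scene bar Y -55 14 X [-99.9 -93.8 -89.5]
scene bar Y -40 13 X [-101.3  -95.   -89.5]
scene bar Y -25 7 X [-97.  -93.  -89.4]
scene box [array([-6.6,  1.6]), array([175.7, 135.3]), np.float64(0.4)] 0.07085858929801536
```

View pics/k_wrist.png

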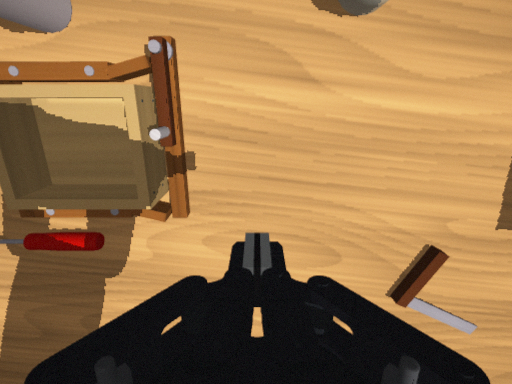

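The box is seated in the bay (75,140). The keeper lies over the sill from (160,45) to (162,133), parallel to it and behind the box, and the robot is clear. I'm handing in.

```bash
python3 -c "
from cell import manip; print(manip.close_job())"
```

```text
the job is handed in; nothing more can be done
None
```

The box sits flat in the bay, the keeper is shut across behind it, and I handed the job in at about 18.5 s of the 72 s limit; the result of the judging was not shown.

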